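# Raise the parts pail's bail and hang the pail on its rack

### The job

Raise the folded-down wire bail of the grey parts pail upright while the pail stays standing where it is, then lift the pail by its bail and hang it on the two orange V-shaped prongs of the steel rack, the wire lying in the bottoms of both Vs and the wooden grip between them, and let go. The height at which the rack's cross bar is clamped is not known exactly, so let the wire down gently until you feel the prongs take the load: neither push the bail hard onto the prongs nor let the pail drop onto them. Do not tip the pail or disturb the bowl, screwdriver, level and bracket.

Things in the scene. Friction and masses are not known exactly. Their poses are not given: they have to be found in the camera images.
- pail: Round grey steel pail, loose, 0.4 to 0.6 kg. 80 mm high, outer radius 43 mm at the bottom, 50 mm at the rim (bead to 52.5 mm). Origin: centre of its underside; z up. The bail's pivots lie at y = +/-56 mm, 72 mm above the underside. The bail is folded to its -x side, which looks roughly to the robot.
- bail (a joint): Bail angle, rad: 0 = upright, grows as it folds to the pail's -x side, 1.57 = level. Hard stops at -0.15 and 1.6. Starts at 1.3 to 1.6. Stiff pivots (0.05 N m, 0.5 N at the grip) hold it at any angle. Pushing the grip against a stop with over about 1 N tips the pail. A tightly pinched grip does not turn in the fingers, so dragging it round drags or lifts the pail; push it from below with a finger.
- grip (a point): Centre of the bail's grip: pale wooden sleeve, 10 mm diameter, 32 mm long, midway on the crown (5 mm steel wire along the pail's y axis, straight over +/-49 mm). 100 mm from the pivot axis; side arms at y = +/-56 mm. Site z points from pivot to grip, y along the crown. Upright: 172 mm above the pail's underside; folded: 45 mm out from the pail's wall.
- rack: Steel rack fixed to the table, front (-x) roughly to the robot. Origin: on the table, midway below the two V bottoms. Two 12 mm posts at x = +92, y = +/-50 mm, 262 mm high, on a 12 mm thick foot (x 60 to 130, y +/-62 mm). They carry a grey cross bar (22 x 130 x 24 mm) at x = +92 mm, 18 mm above the V bottoms, clamped at a height that differs each time and is not measured.
- lowest (a point): Point on the rack's z axis, 185 mm up: where the V bottoms lie with the bar clamped lowest; really they are 0 to 35 mm higher (unmeasured). Prongs: orange 6 mm round bar at rack y = +/-32 mm, from the bar level to x = +18 mm, down 18 mm to the V bottom at x = 0, up to tips at x = -18 mm, 18 mm above it (sizes to bar axis). The wire's centre rests about 8 mm above the V bottom axis.
- bowl: White ceramic bowl with wooden dowels standing in it, 124 mm across, 70 mm high, bystander. Origin: centre of its underside.
- screwdriver: Black-handled screwdriver lying on the table, bystander, less than 35 mm high, about 200 mm long. Origin: below its middle.
- level: Yellow plastic spirit level, 220 x 24 x 50 mm, standing on its edge, bystander. Origin: centre of its underside.
- bracket: Stainless steel angle bracket, 80 x 40 x 60 mm, bystander. Origin: centre of its underside.

How it is judged:
By the outcome, as a careful person would: the job done as asked, in the order asked, and still so for the second after the job is handed in, with the robot touching nothing.
It also fails if it takes over 72 s, if anything falls off the work surface, if the arm or the gripper's body presses on something with over 40 N, if the wrist force passes 120 N, or if a joint passes its speed limit or range.

### The arm

A 7-joint arm with a two-finger parallel gripper is mounted at the origin on the work surface. World frame = base frame: x ahead of the robot, y to its left, z up, the work surface at z = 0. Lengths are in m, angles in rad, forces in N, time in s.
With the tool pointing down it reaches from about 0.425 to 0.95 m from the base axis. Payload 4.7 kg.
Tool frame: the origin (TCP) lies between the finger pads; the fingertips stand 25 mm ahead of it and the grasp point (between the pads) lies 6 mm ahead of it; z points along the fingers, y is the line along which they close (so a half turn about z gives the same grasp; the last joint's range is limited). The gripper opens to 85 mm and grips with 20 to 120 N. Pads are 22 mm wide; open, the fingers measure 114 mm over their backs; the gripper's body (76 mm by 85 mm) begins 54 mm behind the grasp point. The pads swing forward as they close: fully open they stand 13 mm farther back than shut.
Start: joints at [1.161, 0.469, -0.049, 1.532, 0.024, 1.141, -0.082], TCP at [0.251, -0.627, 0.256] pointing down, gripper open.
Joint ranges: [-2.59, 2.59], [-0.33, 1.99], [-1.39, 1.29], [0.1, 2.45], [-1.04, 4.18], [0.21, 1.99], [-2.66, 2.66]. Speed limits (rad/s): [2.57, 2.57, 3.14, 3.14, 3.14, 3.14, 3.14].

### API

Orientations are given as a 3x3 rotation matrix whose columns are the frame's x, y, z axes.
In Python, from rig import * gives the robot as it stands. Calls block until the motion is done:
- movep(position, orientation): joint-space move of the TCP to a pose.
- move_l(position, attitude=None, feed=0.15, until_force=None): straight line of the TCP; attitude=None keeps the orientation; feed is the mean speed in m/s. With until_force (N) it stops when the force on the tool has changed by that much, and returns True; else False.
- move_joints(angles): joint-space move.
- command_gripper(opening, newtons=None): finger opening in m; newtons is the grip in N (None keeps the last); returns when the fingers have stopped.
- sleep(seconds).
- inverse_kinematics(position, orientation): joint angles nearest the present ones, or None.
- sense(): the state.
- camera(name): name is "scene" or "top" or "wrist"; returns (picture, depth): 400x640x3 uint8, red, green, blue; 400x640 float32, m along the optical axis (not along the pixel's ray), 0 where there is no reading.
- camera_params(name): a dict with "K" (3x3 intrinsics, pixels), "position" and "rotation" of the camera in the world; the wrist camera has in their place "tool_from_camera" (4x4, takes a point from camera to tool coordinates, whose origin is the TCP and whose axes are the flange's). Camera axes: x right, y down, z forward; pixel columns grow to the right and rows downward; lengths in m; the calibration is good to about 2 mm. A picture is of the moment at which its call begins: read the wrist's pose just before it. camera_params takes no time and is no camera call.
A pose or a line that the arm cannot do raises Unreachable and nothing moves.
- finish_job(): hands the job in; it is judged then, once.
The state is a dict: "time_s": time; "joint_pos": joint angles; "qd": joint speeds; "joint_efforts": joint torques, N m; "position": TCP position; "tcp_rot": TCP orientation; "wrist_force": force on the tool from outside, world axes, zero at the start; "ft_torque": the same for the moment, N m; "finger_gap": finger opening in m; "gripper_force": force on a finger pad.
Only numpy, scipy, OpenCV 4.12 (cv2) and the standard library are available. Lean on these libraries where they do the work, as an engineer would, in place of code of your own. Each camera call takes 0.05 s, during which the arm holds its last target. There are 200 camera calls.

## Working session

There is one attempt and no reset: what is moved stays moved. The work goes in short steps, each a Python script; the robot and the scene stay as the last script left them, time stands still between calls to the robot, and variables do not carry over. Pictures are saved under pics/ and viewed, at most 10 in all, crops included, and the job is handed in when it is done.

```bash
mkdir -p pics; ls; cat > h.py <<'E'
from rig import *
import numpy as np, cv2
def cloud(name):
    s=sense(); im,d=camera(name); p=camera_params(name); K=p["K"]
    v,u=np.mgrid[:400,:640]
    P=np.stack([(u-K[0][2])/K[0][0]*d,(v-K[1][2])/K[1][1]*d,d],-1)
    if name=="wrist":
        T=np.array(p["tool_from_camera"]); P=P@T[:3,:3].T+T[:3,3]
        P=P@np.array(s["tcp_rot"]).T+np.array(s["position"])
    else: P=P@np.array(p["rotation"]).T+np.array(p["position"])
    P[d<=0]=np.nan
    return im,P
E
python3 - <<'E'
from h import *
for n in("scene","top"):
    im,P=cloud(n); np.savez(n,im=im,P=P); cv2.imwrite(f"pics/{n}0.png",im[...,::-1])
    p=camera_params(n);print(n,p["position"],p["rotation"],p["K"])
print(sense())
E
```

```text
pics
scene [1.33592214 0.78877544 1.06524287] [[-0.72819602  0.44383326 -0.52224763]
 [ 0.68507126  0.49381782 -0.53555703]
 [ 0.02019717 -0.74776734 -0.66365358]] [[473.49165452   0.         319.67644109]
 [  0.         473.49165452 191.61628965]
 [  0.           0.           1.        ]]
top [ 0.434612   -0.01315726  1.55390919] [[-0.02105608 -0.9933922   0.11282101]
 [-0.99932224  0.02432011  0.02763316]
 [-0.03019438 -0.1121627  -0.993231  ]] [[502.28014938   0.         316.76873564]
 [  0.         502.28014938 206.01291169]
 [  0.           0.           1.        ]]
{'time_s': 0.1, 'joint_pos': array([ 1.16105192,  0.46939539, -0.04860992,  1.53354872,  0.02409502,
        1.1409843 , -0.08233183]), 'qd': array([-0.0001297 , -0.00257174, -0.00062556, -0.0035582 ,  0.00054399,
        0.00128552,  0.00039231]), 'joint_efforts': array([ 8.77264829e-04, -5.11512816e+01, -4.68312227e-02, -2.38391268e+01,
        1.08270012e-02,  4.35420661e-03, -7.06959824e-07]), 'position': array([ 0.25075249, -0.62619592,  0.25535393]), 'tcp_rot': array([[ 9.28348144e-01,  3.71711234e-01, -6.94865331e-04],
       [ 3.71711880e-01, -9.28346755e-01,  1.60664536e-03],
       [-4.78678467e-05, -1.74981593e-03, -9.99998468e-01]]), 'wrist_force': array([ 0.2272459 ,  0.82891741, -1.0495223 ]), 'ft_torque': array([0.00823853, 0.0261221 , 0.01499013]), 'gripper_force': 0.0, 'finger_gap': 0.08504153801209748}
```

View pics/scene0.png

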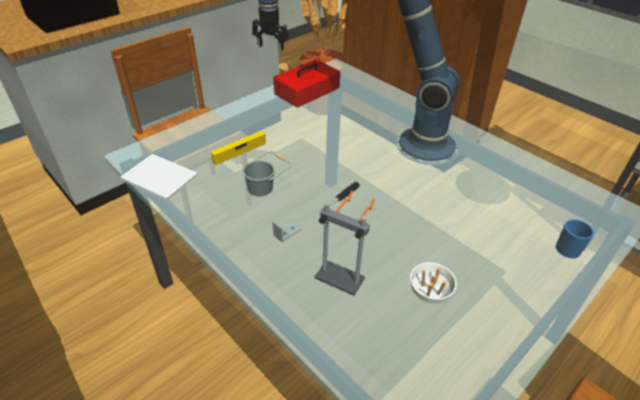

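View pics/top0.png

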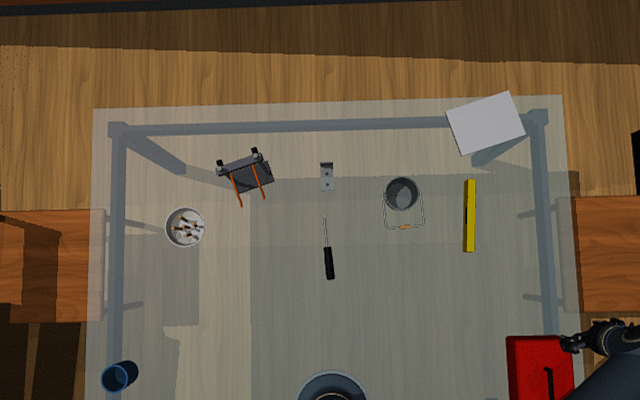

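The top view shows the pail at about (402,193) with its grip at (405,227), the bracket at (326,177) and the level at (470,215). The rack posts are at (222,165) and (258,152), with prong tips at (241,206) and (267,198). The bowl is at (185,227) and the screwdriver at (328,250).

```bash
python3 - <<'E'
import numpy as np
from h import camera_params
for n,pts in(("top",dict(grip=(405,227),pailc=(402,193),pailL=(385,193),bar1=(222,168),bar2=(258,153),tip1=(241,205),tip2=(265,198),tipmid=(237,190),lev=(470,215),brk=(326,168),scr=(329,265),bowl=(185,227))),("scene",dict(grip=(281,157),bar1=(323,215),bar2=(366,227),tip1=(350,193),tip2=(373,200)))):
    z=np.load(n+".npz");P=z["P"];p=camera_params(n);K=np.array(p["K"]);R=np.array(p["rotation"]);c=np.array(p["position"])
    for k,(u,v) in pts.items():
        d=R@np.linalg.inv(K)@[u,v,1]
        h={"grip":.07,"tip1":.22,"tip2":.22,"bar1":.22,"bar2":.22,"pailc":.0}.get(k,0.05)
        q=c+d*(h-c[2])/d[2]
        print(n,k,P[v,u].round(3),"ray@%.2f"%h,q.round(3))
E
```

```text
top grip [ 0.534 -0.229  0.082] ray@0.07 [ 0.535 -0.23   0.07 ]
top pailc [ 0.645 -0.236  0.001] ray@0.00 [ 0.645 -0.236  0.   ]
top pailL [ 0.635 -0.174  0.083] ray@0.05 [ 0.64  -0.178  0.05 ]
top bar1 [0.692 0.274 0.241] ray@0.22 [0.696 0.279 0.22 ]
top bar2 [0.731 0.178 0.236] ray@0.22 [0.735 0.181 0.22 ]
top tip1 [0.594 0.227 0.222] ray@0.22 [0.594 0.228 0.22 ]
top tip2 [0.64  0.191 0.001] ray@0.22 [0.611 0.163 0.22 ]
top tipmid [0.666 0.278 0.01 ] ray@0.05 [0.66 0.27 0.05]
top lev [ 0.568 -0.428  0.047] ray@0.05 [ 0.567 -0.428  0.05 ]
top brk [ 0.73  -0.001  0.001] ray@0.05 [ 0.721 -0.002  0.05 ]
top scr [ 0.428 -0.004  0.032] ray@0.05 [ 0.428 -0.004  0.05 ]
top bowl [0.551 0.429 0.05 ] ray@0.05 [0.551 0.429 0.05 ]
scene grip [ 0.539 -0.222  0.082] ray@0.07 [ 0.529 -0.234  0.07 ]
scene bar1 [0.738 0.19  0.237] ray@0.22 [0.726 0.178 0.22 ]
scene bar2 [0.69  0.291 0.239] ray@0.22 [0.676 0.28  0.22 ]
scene tip1 [0.617 0.168 0.224] ray@0.22 [0.614 0.165 0.22 ]
scene tip2 [0.596 0.231 0.228] ray@0.22 [0.589 0.225 0.22 ]
```

```bash
cat >> h.py <<'E'
def Rdown(yaw): # tool z down, tool x at yaw
    c,s=np.cos(yaw),np.sin(yaw)
    return np.array([[c,s,0],[s,-c,0],[0,0,-1.]])
E
python3 - <<'E'
from h import *
print(np.array(camera_params("wrist")["tool_from_camera"]).round(3))
p=sense()["position"]; move_l([p[0],p[1],.36],feed=.3)
for n,pos in(("w_pail",[.53,-.23,.38]),("w_rack",[.57,.20,.50])):
    for yaw in(0,.37,-.3):
        try: movep(pos,Rdown(yaw));break
        except Unreachable as e: print(n,yaw,e)
    sleep(.3)
    im,P=cloud("wrist"); np.savez(n,im=im,P=P); cv2.imwrite(f"pics/{n}.png",im[...,::-1])
    s=sense();print(s["time_s"],s["position"],s["joint_pos"].round(2))
E
```

```text
[[ 0.    -0.963 -0.269  0.068]
 [ 1.     0.    -0.001  0.001]
 [ 0.001 -0.269  0.963 -0.117]
 [ 0.     0.     0.     1.   ]]
2.7083 [ 0.52988396 -0.23043084  0.37998219] [ 0.54  0.24 -0.25  1.59  0.06  1.32 -1.29]
4.7 [0.57015764 0.19952654 0.49989269] [-0.02  0.29 -0.54  1.29  0.15  1.6  -2.1 ]
```

View pics/w_pail.png

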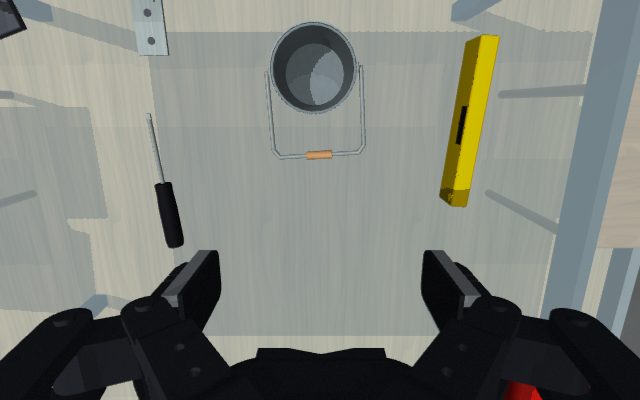

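View pics/w_rack.png

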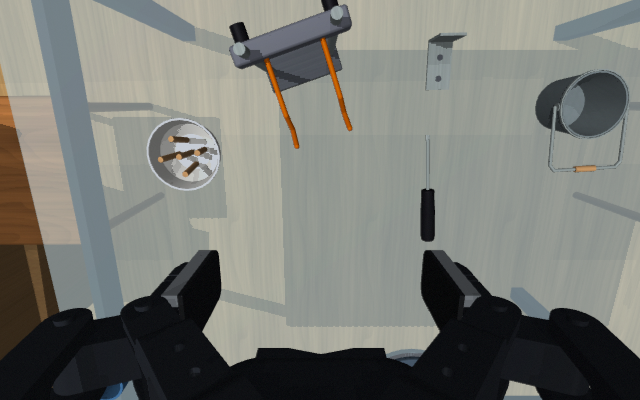

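Wrist view 1: pail rim centre is near (314,68), the grip at (319,155), and the crown ends at (275,156) and (363,150). Wrist view 2: orange prongs run from (268,60) to (297,147) and from (323,40) to (349,129).

```bash
python3 - <<'E'
import numpy as np,cv2
from scipy.optimize import least_squares
z=np.load("w_pail.npz");im,P=z["im"].astype(int),z["P"]
v,u=np.mgrid[:400,:640]
m=(P[...,2]>.072)&(P[...,2]<.095)&(np.hypot(u-314,v-68)<55)
q=P[m];q=q[np.hypot(*(q[:,:2]-q[:,:2].mean(0)).T)>.04]
f=least_squares(lambda a:np.hypot(q[:,0]-a[0],q[:,1]-a[1])-.0505,[.64,-.235],loss="soft_l1",f_scale=.002).x
r=np.hypot(q[:,0]-f[0],q[:,1]-f[1]);print("pail",f,"r",r.mean(),r.std(),"z",np.percentile(q[:,2],[10,50,90]),len(q))
m=(im[...,0]-im[...,2]>60)&(abs(u-319)<20)&(abs(v-155)<8)&(P[...,2]>.04)
g=P[m];print("grip",g.mean(0),np.percentile(g,[5,50,95],0),len(g))
w=(P[...,2]>.05)&(abs(u-319)<38)&(abs(v-154)<9);w=P[w]
k=np.polyfit(w[:,1],w[:,0],1);print("crown dx/dy",k[0],"-> yaw",-np.arctan(k[0]),len(w),"z",np.median(w[:,2]), "yaw via centre",np.arctan2(f[1]-np.median(g[:,1]),f[0]-np.median(g[:,0])))
z=np.load("w_rack.npz");im,P=z["im"].astype(int),z["P"]
o=(im[...,0]-im[...,2]>80)&(P[...,2]>.15)&(v>30)&(v<160)&(u>240)
n,L,st,_=cv2.connectedComponentsWithStats(o.astype(np.uint8))
for i in range(1,n):
    if st[i,4]<40: continue
    q=P[L==i];c=q.mean(0);d=np.linalg.svd(q[:,:2]-c[:2])[2][0];d*=np.sign(d[0]);s=(q[:,:2]-c[:2])@d
    print("prong",st[i],c,"yaw",np.arctan2(d[1],d[0]),"s",s.min(),s.max())
    for a in np.arange(s.min(),s.max(),.006):
        t=q[(s>=a)&(s<a+.006)]
        if len(t): print("  ",a.round(3),t.mean(0).round(4),t[:,2].max().round(4))
b=(P[...,2]>.19)&(v<80)&(u>225)&(u<355)&~o
q=P[b];h=np.median(q[:,2]);q=q[abs(q[:,2]-h)<.006];print("bar z",h,cv2.minAreaRect(q[:,:2].astype(np.float32)))
q=P[(P[...,2]>.003)&(P[...,2]<.03)&(v<110)&(u>240)&(u<360)];print("foot",len(q),cv2.minAreaRect(q[:,:2].astype(np.float32)) if len(q) else "")
E
```

```text
pail [ 0.63506725 -0.22306393] r 0.05020349010498329 0.003677162165522297 z [0.07416562 0.07914842 0.08063234] 1903
grip [ 0.53692628 -0.22911361  0.08110472] [[ 0.53259692 -0.24327773  0.07925935]
 [ 0.53746698 -0.22844705  0.08125598]
 [ 0.54089039 -0.21484232  0.08277975]] 181
crown dx/dy -0.061051366348326024 -> yaw 0.06097568390117494 404 z 0.07982661098199142 yaw via centre 0.055098982366607305
prong [320  38  32  93 469] [0.65911419 0.18157076 0.22545177] yaw 0.3204811369052184 s -0.053038555466894295 0.04782852246210366
   -0.053 [0.6118 0.1657 0.2275] 0.229
   -0.047 [0.6172 0.1677 0.2227] 0.2266
   -0.041 [0.6229 0.1696 0.2166] 0.2205
   -0.035 [0.6287 0.1714 0.2128] 0.2156
   -0.029 [0.6345 0.1734 0.2179] 0.2214
   -0.023 [0.64   0.1753 0.2236] 0.2271
   -0.017 [0.6458 0.1771 0.2278] 0.2293
   -0.011 [0.6513 0.1791 0.2279] 0.2292
   -0.005 [0.657  0.1809 0.228 ] 0.23
   0.001 [0.6629 0.1829 0.228 ] 0.2299
   0.007 [0.6686 0.1847 0.2281] 0.2304
   0.013 [0.6744 0.1867 0.228 ] 0.2298
   0.019 [0.6801 0.1885 0.2277] 0.2297
   0.025 [0.6858 0.1905 0.2278] 0.2295
   0.031 [0.69
[... 441 characters left out ...]
[0.6205 0.2357 0.2242] 0.2273
   -0.016 [0.626  0.2377 0.2279] 0.2295
   -0.01 [0.6317 0.2396 0.2281] 0.23
   -0.004 [0.6376 0.2414 0.2281] 0.2299
   0.002 [0.6434 0.2434 0.2278] 0.23
   0.008 [0.649  0.2452 0.228 ] 0.2304
   0.014 [0.6546 0.2472 0.2279] 0.2297
   0.02 [0.6604 0.249  0.2277] 0.2297
   0.026 [0.6659 0.2509 0.2278] 0.2297
   0.032 [0.6715 0.2527 0.228 ] 0.23
   0.038 [0.6773 0.2546 0.2278] 0.2292
   0.044 [0.6825 0.2562 0.2276] 0.2292
bar z 0.2370123697055323 ((0.7141706943511963, 0.2334936261177063), (0.041291601955890656, 0.12998124957084656), 18.398380279541016)
foot 2016 ((0.716255247592926, 0.2270721048116684), (0.17524561285972595, 0.15479591488838196), 9.66217041015625)
```

```bash
cat >> h.py <<'E'
yaw=.058; ex=np.array([np.cos(yaw),np.sin(yaw),0]); ez=np.array([0,0,1.])
pail=np.array([.6365,-.2227,0]); al=np.pi/4
n=np.cos(al)*ex+np.sin(al)*ez; zt=np.sin(al)*ex-np.cos(al)*ez
Rt=np.column_stack([n,np.cross(zt,n),zt])
def grip(th): return pail+.072*ez+.1*(np.cos(th)*ez-np.sin(th)*ex)
def tcp(th): return grip(th)-.010*zt-.016*n
E
python3 - <<'E'
from h import *
P0=tcp(1.53)-.015*n-.06*zt
for p in(P0+.15*ez,P0,tcp(1.53),tcp(.8),tcp(0)): 
    q=inverse_kinematics(p,Rt); print(p.round(3),None if q is None else np.round(q,2))
command_gripper(0)
movep(P0+.15*ez,Rt)
move_l(P0,feed=.15); move_l(tcp(1.53)-.015*n,feed=.06); sleep(.2)
s=sense();print(s["time_s"],s["wrist_force"],s["finger_gap"])
im,P=cloud("wrist"); cv2.imwrite("pics/under.png",im[...,::-1])
E
```

```text
[ 0.465 -0.233  0.254] None
[ 0.465 -0.233  0.104] [ 1.16  0.48 -0.63  2.4   3.83  0.35  1.58]
[ 0.518 -0.23   0.072] [ 0.74  0.53 -0.24  2.34  3.86  0.48  1.44]
[ 0.547 -0.228  0.137] [ 1.03  0.46 -0.63  2.25  3.86  0.22  1.41]
[ 0.618 -0.224  0.168] [ 1.36  0.83 -1.31  2.09  1.74  0.41 -2.6 ]Traceback (most recent call last):
  File "<stdin>", line 6, in <module>
rig.Unreachable: the arm cannot take that pose within its joint ranges
```

```bash
cat >> h.py <<'E'
def fr(al,k=0,psi=0):
    e=np.array([np.cos(yaw+psi),np.sin(yaw+psi),0])
    n=np.cos(al)*e+np.sin(al)*ez; zt=np.sin(al)*e-np.cos(al)*ez
    y=np.cross(zt,n); a=k*np.pi/2
    x2=np.cos(a)*n+np.sin(a)*y
    return n,zt,np.column_stack([x2,np.cross(zt,x2),zt])
def pose(th,al,k=0,psi=0,dn=0,dz=0):
    n,zt,R=fr(al,k,psi); return grip(th)-(.010-dz)*zt-(.016-dn)*n,R
E
python3 - <<'E'
from h import *
for k in range(4):
  for psi in(0,.5,-.5):
    print("k",k,"psi",psi)
    for nm,th,dn,dz in(("pre",1.53,-.015,-.06),("1.5",1.53,0,0),("1.1",1.1,0,0),(".7",.7,0,0),(".3",.3,0,0),("0",0,0,0)):
        print("  ",nm,[ (a,q[4].round(1),q[5].round(2),q[6].round(1)) for a in(0,15,30,40,50) if (q:=inverse_kinematics(*pose(th,np.radians(a),k,psi,dn,dz))) is not None])
E
```

```text
k 0 psi 0
   pre [(0, np.float64(0.2), np.float64(0.83), np.float64(-1.3)), (15, np.float64(-0.0), np.float64(0.48), np.float64(-1.1)), (30, np.float64(1.2), np.float64(0.34), np.float64(-2.1)), (40, np.float64(4.0), np.float64(0.21), np.float64(1.4))]
   1.5 [(0, np.float64(0.2), np.float64(0.73), np.float64(-1.4)), (15, np.float64(0.1), np.float64(0.38), np.float64(-1.2)), (30, np.float64(1.4), np.float64(0.29), np.float64(-2.4)), (40, np.float64(3.8), np.float64(0.28), np.float64(1.5)), (50, np.float64(3.8), np.float64(0.62), np.float64(1.5))]
   1.1 [(0, np.float64(0.2), np.float64(0.82), np.float64(-1.4)), (15, np.float64(0.1), np.float64(0.48), np.float64(-1.2)), (30, np.float64(1.0), np.float64(0.28), np.float64(-2.0)), (40, np.float64(4.1), np.float64(0.22), np.float64(1.1)), (50, np.float64(3.8), np.float64(0.47), np.float64(1.5))]
   .7 [(0, np.float64(0.2), np.float64(0.91), np.float64(-1.4)), (15, np.float64(0.1), np.float64(0.56), np.float64(-1.2)), (30, np.float64(-0.1), np.float64(0.22), np.float64(-1.0)), (40, np.float64(1.6), np.float64(0.24), np.float64(-2.5)), (50,
[... 18818 characters left out ...]
.2), np.float64(0.25), np.float64(-2.4)), (50, np.float64(2.5), np.float64(0.56), np.float64(-2.6))]
   .3 [(0, np.float64(0.3), np.float64(0.99), np.float64(-0.4)), (15, np.float64(0.4), np.float64(0.64), np.float64(-0.5)), (30, np.float64(0.8), np.float64(0.3), np.float64(-0.9)), (40, np.float64(1.8), np.float64(0.55), np.float64(-1.7)), (50, np.float64(2.5), np.float64(0.47), np.float64(-2.6))]
   0 [(0, np.float64(0.3), np.float64(1.03), np.float64(-0.4)), (15, np.float64(0.4), np.float64(0.68), np.float64(-0.5)), (30, np.float64(0.8), np.float64(0.34), np.float64(-0.9)), (40, np.float64(1.7), np.float64(0.38), np.float64(-1.8)), (50, np.float64(2.4), np.float64(0.44), np.float64(-2.6))]
```

```bash
cat >> h.py <<'E'
def tp(th,al=np.radians(40),psi=.5,dn=0,dz=0):
    zt=fr(al,0,psi)[1]; ey=np.array([-np.sin(yaw),np.cos(yaw),0])
    x=np.cross(ey,zt); x/=np.linalg.norm(x)
    return grip(th)-(.010-dz)*zt-(.016-dn)*x, np.column_stack([x,np.cross(zt,x),zt])
E
python3 - <<'E'
from h import *
pre,R=tp(1.53,dn=-.015,dz=-.06)
for p in(pre+.1*ez,pre,tp(1.53,dn=-.015)[0],tp(1.53)[0],tp(.8)[0],tp(0)[0]):
    q=inverse_kinematics(p,R); print(p.round(3),None if q is None else np.round(q,2))
command_gripper(0)
movep(pre+.1*ez,R)
move_l(pre,feed=.12); move_l(tp(1.53,dn=-.015)[0],feed=.06); sleep(.2)
s=sense();print(s["time_s"],s["wrist_force"],s["finger_gap"],s["joint_pos"].round(2))
im,P=cloud("wrist"); cv2.imwrite("pics/under.png",im[...,::-1])
E
```

```text
[ 0.524 -0.251  0.248] [ 1.55  0.54 -1.16  1.96 -0.21  0.6   2.43]
[ 0.524 -0.251  0.148] [ 1.52  0.77 -1.18  2.04  0.17  0.42  2.18]
[ 0.556 -0.23   0.102] [ 1.44  0.91 -1.19  2.03  0.58  0.36  1.81]
[ 0.544 -0.231  0.093] [ 1.46  0.92 -1.19  2.06  0.62  0.35  1.79]
[ 0.572 -0.23   0.159] [ 1.41  0.78 -1.18  1.98  0.27  0.42  2.02]
[ 0.644 -0.225  0.189] [ 1.3   0.81 -1.18  1.83  0.35  0.5   1.9 ]
11.775 [0.67165205 0.39611786 0.07946037] -0.0003915059497301971 [ 1.32  0.75 -0.97  2.04 -0.11  0.3   2.44]
```

View pics/under.png

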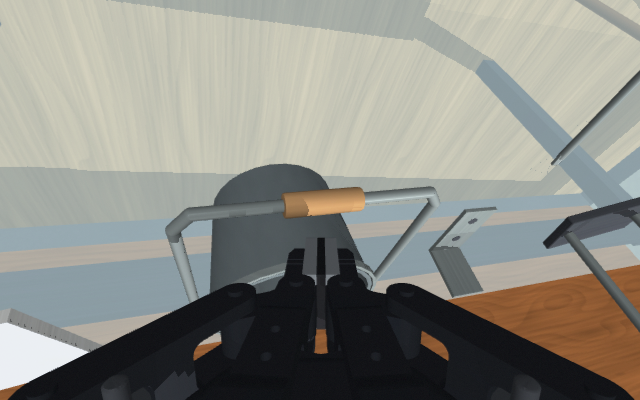

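The picture is upside down: my tool x sign was flipped, so the fingers are above the crown (grip at (325,202)) rather than below it. Nothing has been touched. I'll back out and correct the sign.

```bash
sed -i 's/x=np.cross(ey,zt)/x=np.cross(zt,ey)/' h.py
grep -n "np.cross(zt,ey)" h.py
python3 - <<'E'
from h import *
s=sense(); p=s["position"]; z=s["tcp_rot"][:,2]
move_l(p-.06*z,feed=.15); move_l(p-.06*z+.15*ez,feed=.25)
pre,R=tp(1.53,dn=-.015,dz=-.06); print(R.round(2))
for p in(pre+.1*ez,pre,tp(1.53,dn=-.015)[0],tp(1.53)[0],tp(.8)[0],tp(0)[0]):
    q=inverse_kinematics(p,R); print(p.round(3),None if q is None else np.round(q,2))
movep(pre+.1*ez,R)
q=sense()["joint_pos"];print(q.round(2))
move_l(pre,feed=.12); move_l(tp(1.53,dn=-.015)[0],feed=.06); sleep(.2)
s=sense();print(s["time_s"],s["wrist_force"],s["joint_pos"].round(2))
im,P=cloud("wrist"); cv2.imwrite("pics/under2.png",im[...,::-1])
E
```

```text
32:    x=np.cross(zt,ey); x/=np.linalg.norm(x)
[[ 0.8   0.24  0.55]
 [ 0.05 -0.94  0.34]
 [ 0.59 -0.25 -0.77]]
[ 0.474 -0.254  0.211] [ 0.62  0.28  0.14  2.12 -1.04  0.86  0.11]
[ 0.474 -0.254  0.111] [ 1.23  0.54 -0.6   2.15 -0.89  0.48  0.1 ]
[ 0.506 -0.233  0.065] [ 1.27  0.71 -0.79  2.14 -0.71  0.28 -0.06]
[ 0.518 -0.233  0.074] [ 1.12  0.63 -0.6   2.12 -0.99  0.37  0.16]
[ 0.547 -0.231  0.14 ] [ 0.95  0.49 -0.42  2.06 -0.97  0.54  0.02]
[ 0.618 -0.227  0.17 ] [ 0.71  0.48 -0.24  1.92 -0.97  0.62 -0.11]
[ 0.62  0.28  0.14  2.12 -1.04  0.86  0.11]
17.4417 [-0.2172715  -0.58062034 -0.00842706] [ 1.13  0.64 -0.59  2.14 -1.03  0.37  0.23]
```

View pics/under2.png

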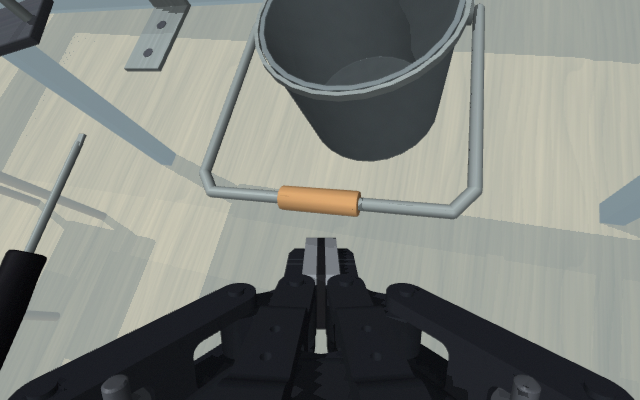

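Now the fingertips, at (322,240), sit just below and behind the grip at (319,201), which matches my projected geometry. I'll sweep the arc.

```bash
python3 - <<'E'
from h import *
f0=sense()["wrist_force"]
move_l(tp(1.53)[0],feed=.05)
for th in np.linspace(1.53,.04,9)[1:]:
    move_l(tp(th)[0],feed=.07)
    s=sense(); print(th.round(2),s["time_s"],(s["wrist_force"]-f0).round(2))
# back off
p=tp(.04,dn=-.012)[0]; move_l(p,feed=.06); z=tp(0)[1][:,2]
move_l(p-.08*z,feed=.15); sleep(.2)
im,P=cloud("wrist"); np.savez("w3",im=im,P=P); cv2.imwrite("pics/raised.png",im[...,::-1]); print(sense()["time_s"])
o=(im[...,0].astype(int)-im[...,2]>60)&(np.linalg.norm(P-grip(0),axis=-1)<.05)
q=P[o];print(len(q),q.mean(0),np.percentile(q,[5,50,95],0).round(4))
E
```

```text
1.34 18.3583 [-2.26 -0.53  0.39]
1.16 18.775 [-1.54 -0.24  0.76]
0.97 19.1917 [-1.55 -0.76 -0.41]
0.78 19.6083 [-1.14 -1.21  1.02]
0.6 20.025 [ 0.36  0.02 -0.63]
0.41 20.4417 [-0.13  0.08 -0.23]
0.23 20.8583 [-0.22 -0.26  0.65]
0.04 21.275 [-0.19  0.13  0.01]
22.5583
691 [ 0.63360266 -0.22399558  0.1755712 ] [[ 0.6302 -0.2377  0.1731]
 [ 0.6333 -0.2242  0.1758]
 [ 0.6381 -0.2097  0.1772]]
```

View pics/raised.png

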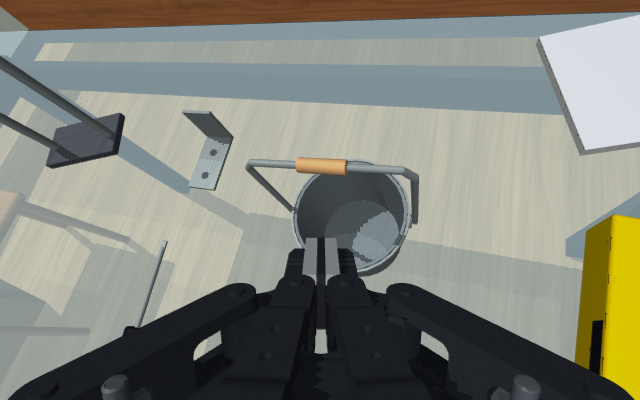

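The bail is upright, with the grip at (322,166), the pail undisturbed, and forces below about 2 N. Next I grasp it from above and lift.

```bash
cat >> h.py <<'E'
V=np.array([.6182,.2013,0]); ry=.3204; rx=np.array([np.cos(ry),np.sin(ry),0])
Rg=Rdown(yaw+np.pi/2); Rh=Rdown(ry+np.pi/2); G=np.array([.636,-.2235,.1725])
E
python3 - <<'E'
from h import *
p=sense()["position"]; move_l(p+.06*ez,feed=.2)
for a,R in((G+.12*ez,Rg),(G+.006*ez,Rg),(V-.11*rx+.28*ez,Rh),(V+.28*ez,Rh),(V+.22*ez,Rh)):
    q=inverse_kinematics(a,R); print(a.round(3),None if q is None else np.round(q,2))
movep(G+.12*ez,Rg); command_gripper(.05,40)
move_l(G+.006*ez,feed=.12); sleep(.2); f0=sense()["wrist_force"]
command_gripper(0,40); s=sense(); print(s["time_s"],s["finger_gap"],s["gripper_force"],s["wrist_force"]-f0)
move_l(G+.016*ez,feed=.03); sleep(.3); s=sense();print((s["wrist_force"]-f0).round(2),s["finger_gap"])
move_l(G+.136*ez,feed=.1); sleep(.3); s=sense();print((s["wrist_force"]-f0).round(2),s["finger_gap"],s["time_s"],s["ft_torque"])
im,P=cloud("scene"); cv2.imwrite("pics/lift.png",cv2.resize(im[100:300,150:450,::-1],None,fx=2,fy=2))
E
```

```text
[ 0.636 -0.224  0.292] [ 0.57  0.48 -0.44  1.47  0.21  1.24  0.17]
[ 0.636 -0.224  0.178] [ 0.54  0.57 -0.39  1.6   0.24  1.02  0.14]
[0.514 0.167 0.28 ] [ 0.24  0.32 -0.78  1.79  0.25  1.13 -0.3 ]
[0.618 0.201 0.28 ] [ 0.1   0.5  -0.69  1.54  0.33  1.22 -0.33]
[0.618 0.201 0.22 ] [ 0.05  0.53 -0.61  1.61  0.33  1.11 -0.33]
26.2083 0.00846256718878462 38.93484950065613 [-0.94585635  0.66500353  1.92245263]
[-0.82  0.75 -4.01] 0.008674961541648492
[-0.79  0.51 -3.95] 0.008071587983797202 28.6417 [ 0.04756099 -0.04696112  0.04306995]
```

View pics/lift.png

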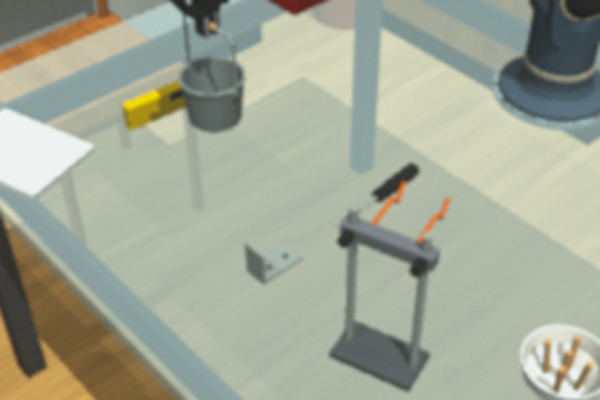

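The pail is hanging straight from the gripper and the rack is clear. I'll carry it round to the front of the rack, move over the Vs and lower with force feedback.

```bash
python3 - <<'E'
from h import *
movep(V-.12*rx+.30*ez,Rh)
move_l(V-.12*rx+.262*ez,feed=.1); move_l(V+.262*ez,feed=.08); sleep(.5)
def F(k=8):
    a=[]
    for _ in range(k): a.append(sense()["wrist_force"]); sleep(.02)
    return np.mean(a,0)
f0=F(); print("t",sense()["time_s"],"f0",f0.round(2),sense()["position"])
hit=move_l(V+.230*ez,feed=.03,until_force=2.5); print(hit,sense()["position"],(F()-f0).round(2))
if not hit: hit=move_l(V+.205*ez,feed=.008,until_force=2.0)
z=sense()["position"][2]; print("contact",hit,z,sense()["time_s"],(F()-f0).round(2))
for i in range(8):
    d=F()-f0; print(z.round(4),d.round(2))
    if d[2]>3.5: break
    z-=.0005; move_l(V+z*ez,feed=.01)
im,P=cloud("wrist"); cv2.imwrite("pics/hung.png",im[...,::-1]); print(sense()["time_s"])
im,P=cloud("scene"); cv2.imwrite("pics/hung_s.png",cv2.resize(im[120:320,250:450,::-1],None,fx=3,fy=3))
E
```

```text
t 33.025 f0 [ 0.42  0.24 -4.05] [0.61816769 0.20129843 0.26198176]
False [0.61833776 0.20140116 0.23027951] [-0.3  -0.27 -0.19]
contact True 0.22156421334492013 35.7417 [1.11 0.44 8.1 ]
0.2216 [1.05 0.58 9.92]
36.0583
```

View pics/hung.png

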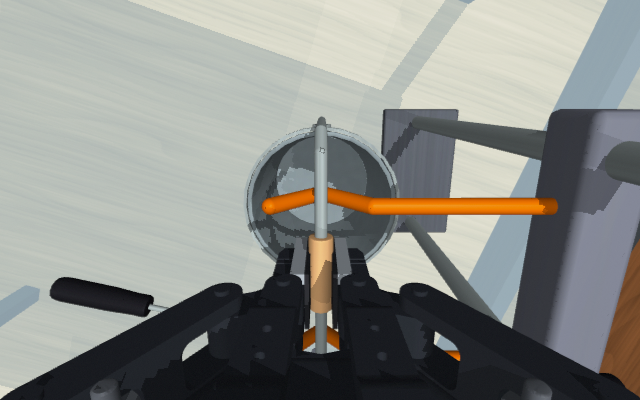

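The wire sits in the V bottom at (320,195) and the grip is between the prongs. The reading is a few newtons beyond the pail's weight, so I'll ease up slightly, then release.

```bash
python3 - <<'E'
from h import *
def F(k=8):
    a=[]
    for _ in range(k): a.append(sense()["wrist_force"]); sleep(.02)
    return np.mean(a,0)
z=sense()["position"][2]
for i in range(8):
    f=F(); print(z.round(4),f.round(2))
    if f[2]<1: break
    z+=.0003; move_l(V+z*ez,feed=.01)
f=F(); print("release at",f.round(2))
command_gripper(.03); sleep(.3); s=sense(); print(s["finger_gap"],s["wrist_force"].round(2),s["time_s"])
move_l(V+(z+.10)*ez,feed=.08)
p=V+(z+.12)*ez-.06*rx; move_l(p,feed=.12); sleep(.3)
im,P=cloud("wrist"); cv2.imwrite("pics/done_w.png",im[...,::-1])
im2,_=cloud("scene"); a=cv2.resize(im2[120:320,230:430,::-1],(400,400)); b=cv2.resize(im[...,::-1],(400,250))
o=np.zeros((400,800,3),np.uint8);o[:,:400]=a;o[:250,400:]=b;cv2.imwrite("pics/done.png",o)
q=P[(im[...,0].astype(int)-im[...,2]>60)&(P[...,2]>.19)];print(sense()["time_s"])
E
```

```text
0.2215 [1.95 0.93 6.17]
0.2218 [3.12 1.52 0.28]
release at [ 3.72  1.68 -0.45]
0.02993516216946028 [-0.34 -0.59  0.33] 37.5417
40.0167
```

View pics/done.png

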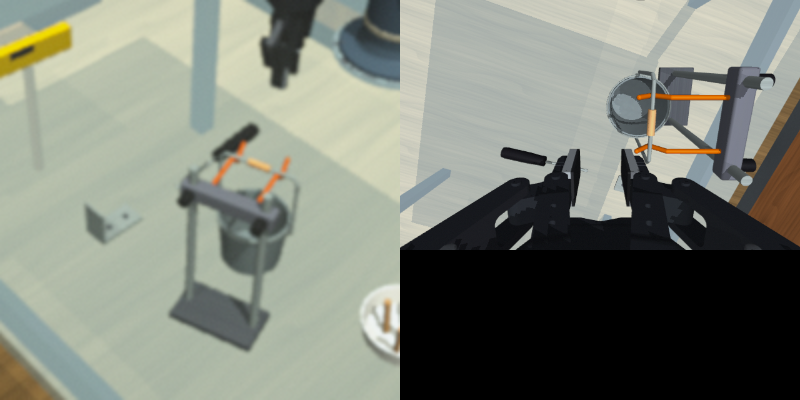

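The pail hangs on both prongs with the grip between them at about (652,122) in the right half. The gripper is clear, so I'm handing in.

```bash
python3 -c "
from rig import *
print(finish_job())"
```

```text
the job is handed in; nothing more can be done
None
```

The bail was raised, and the pail now hangs by its wire in both prong Vs with the grip between them; I let go and handed the job in at about 40 s, though touchdown briefly pressed about 6 N onto the prongs before I eased it off.

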